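# Change the dust suction over to the large inlet

### The job

Change the bench suction over from the small inlet to the large one: push the large inlet's sliding shutter fully open first, so that the fan is never starved, then push the small inlet's shutter fully shut. Push the shutters along with the fingertips, without gripping them, leave the bowl, wooden blank, tin and hand tool where they are, and finish clear of everything.

Things in the scene. Friction and masses are not known exactly. Their poses are not given: they have to be found in the camera images.
- large_inlet: the LARGE suction inlet, fixed: green box, 145 mm along its x, 225 mm along its y, flat top 115 mm up; 95 mm silver duct out of its +x side, reaching 190 mm from the centre, lower than the top. Wooden rails on both long sides of the top, 15.5 mm wide, 25 mm high; ends of the top open but for 16 mm high stops in the corners, 90 mm apart. Origin: centre of underside, z up
- large_inlet_mouth (a point): centre of the large inlet's round mouth, 85 mm across, in the box top (115 mm up), 47.5 mm from the box centre towards the box's +y; hidden under the shutter when that is shut
- large_shutter (a joint): opening of the shutter in m: 0 = fully shut (covers the mouth), 0.095 = fully open, a stop at each. It is a plywood panel 110 x 110 mm, 24 mm thick, between the rails on the box top, no handle; it slides along the box's y: opens towards -y, shuts towards +y. 2.5 N friction, stays where left. Starts 0 to 40 mm open
- large_shutter_mid (a point): centre of the top face of the large shutter (140 mm above the bench); moves with it; axes as the box's. The end faces are 55 mm from it along y either way
- large_shutter_mouth_face (a point): centre of the large shutter's end face that looks to the box's +y, 128 mm above the bench; the face is 110 mm wide and 24 mm high, of dark hardwood; moves with the shutter, axes as the box's. Push here, towards -y, to open
- large_shutter_park_face (a point): centre of the large shutter's end face that looks to the box's -y, 128 mm above the bench; the face is 110 mm wide and 24 mm high, of dark hardwood; moves with the shutter, axes as the box's. Pushing here, towards +y, shuts
- small_inlet: the SMALL suction inlet, fixed: green box, 110 mm along its x, 160 mm along its y, flat top 80 mm up; 60 mm silver duct out of its +x side, reaching 147 mm from the centre, lower than the top. Wooden rails on both long sides of the top, 13 mm wide, 25 mm high; ends of the top open but for 16 mm high stops in the corners, 60 mm apart. Origin: centre of underside, z up
- small_inlet_mouth (a point): centre of the small inlet's round mouth, 50 mm across, in the box top (80 mm up), 30 mm from the box centre towards the box's -y
- small_shutter (a joint): opening of the shutter in m: 0 = fully shut (covers the mouth), 0.06 = fully open, a stop at each. It is a plywood panel 80 x 80 mm, 24 mm thick, between the rails on the box top, no handle; it slides along the box's y: opens towards +y, shuts towards -y. 2.5 N friction, stays where left. Starts 30 to 60 mm open
- small_shutter_mid (a point): centre of the top face of the small shutter (105 mm above the bench); moves with it; axes as the box's. The end faces are 40 mm from it along y either way
- small_shutter_mouth_face (a point): centre of the small shutter's end face that looks to the box's -y, 93 mm above the bench; the face is 80 mm wide and 24 mm high, of dark hardwood; moves with the shutter, axes as the box's. Pushing here, towards +y, opens
- small_shutter_park_face (a point): centre of the small shutter's end face that looks to the box's +y, 93 mm above the bench; the face is 80 mm wide and 24 mm high, of dark hardwood; moves with the shutter, axes as the box's. Push here, towards -y, to shut
- bowl: turned wooden bowl, 110 mm across, 50 mm high, loose bystander on the bench beside the inlets; origin at the centre of its underside
- blank: turning blank, a wooden block 60 x 60 x 100 mm standing on end, loose bystander beside the inlets; origin at the centre of its underside
- wax_tin: round metal tin, 64 mm across, 50 mm high, loose bystander on the robot's side of the inlets; origin at the centre of its underside
- gouge: hand tool with a handle, 220 mm long, lying loose on the bench on the robot's side of the inlets, along its own x; bystander; origin about the middle of its length, at bench height

How it is judged:
By the outcome, as a careful person would: the job done as asked, in the order asked, and still so for the second after the job is handed in, with the robot touching nothing.
It also fails if it takes over 48 s, if anything falls off the work surface, if the arm or the gripper's body presses on something with over 40 N, if the wrist force passes 120 N, or if a joint passes its speed limit or range.

### The arm

A 6-joint arm with a two-finger parallel gripper is mounted at the origin on the work surface. World frame = base frame: x ahead of the robot, y to its left, z up, the work surface at z = 0. Lengths are in m, angles in rad, forces in N, time in s.
With the tool pointing down it reaches from about 0.325 to 0.85 m from the base axis. Payload 4.4 kg.
Tool frame: the origin (TCP) lies at the very end of the fingers, on their centre line; the grasp point (between the pads) lies 19 mm behind it (r.grip_depth is the distance from the TCP to the grasp point, in m); z points along the fingers, y is the line along which they close (so a half turn about z gives the same grasp; the last joint's range is limited). The gripper opens to 94 mm and grips with 3 to 60 N. Pads are 16 mm wide; open, the fingers measure 119 mm over their backs; the gripper's body (75 mm by 177 mm) begins 78 mm behind the grasp point.
Start: joints at [-1.496, 0.207, 1.542, -0, 1.393, -0.15], TCP at [0.129, -0.56, 0.205] pointing down, gripper open.
Joint ranges: [-2.73, 2.73], [-0.86, 2.22], [0.23, 2.46], [-1.11, 4.25], [0.08, 2.63], [-2.82, 2.82]. Speed limits (rad/s): [2.79, 2.79, 3.14, 3.14, 3.14, 3.14].

### API

Orientations are given as a unit quaternion [w, x, y, z].
In Python, from cell import monitor, eyes, close_job, r gives the robot as it stands.
- The arm moves only by the tool apply_moves, never from a script. Its argument "motion" is a list of rows, each a list of 5 numbers: the shift along the tool's x, y, z in cm, then the turn about the tool's z in rad, then the finger opening in cm, from 0 to 9.4. A call has 1 to 12 rows; each row shifts and turns the commanded pose from where the row before left it, along the tool's axes as they then stand; what a row does not reach is not made up. A row lasts 1/8 s, in which the tool goes at most 62.5 mm and 10.7 degrees, less where a joint would pass 70% of its speed; a pose out of reach is approached as far as the arm can. A call is refused whole if a number of a shift passes 6.25 or a number of a turn 0.188, either way. A call with a gripper value outside its range is refused whole. The fingers move at their own pace and stop on an object; "newtons" is the grip in N (left out, the last holds). Time passes only in rows, so rows that do not move let the fingers close. It gives the time, the measured TCP pose, the force, the opening and the grip force at its end, in the units of the state.
- monitor.observe(): the state, without advancing time (a new reading comes with each control period).
- eyes.capture(name): name is "scene" or "top" or "wrist"; returns a dict with "color" (384x512x3 uint8, red, green, blue), "z_map" (384x512 float32, m along the optical axis (not along the pixel's ray), 0 where there is no reading), "fovy" (degrees; the focal length in pixels is half the picture's height over the tangent of half this angle, whatever the lens; pixels are square), "cx", "cy" (the principal point, pixels), "pose" (4x4, takes a point from camera to world coordinates); the wrist camera has in their place "tool_from_camera" (4x4, takes a point from camera to tool coordinates, whose origin is the TCP and whose axes are the flange's). Camera axes: x right, y down, z forward; pixel columns grow to the right and rows downward; lengths in m; the calibration is good to about 2 mm. The wrist camera is an equidistant fisheye: a pixel r from the principal point sees the ray r / f radians off the axis. A picture is of the moment at which its call begins: read the wrist's pose just before it.
- close_job(): hands the job in; it is judged then, once.
The state is a dict: "time": time; "joint_positions": joint angles; "joint_velocities": joint speeds; "tau": joint torques, N m; "tool_pos": TCP position; "orientation": TCP orientation; "contact_force": force on the tool from outside, world axes, zero at the start; "moment": the same for the moment, N m; "grip_width": finger opening in m; "grip_force": force on a finger pad.
Only numpy, scipy, OpenCV 4.12 (cv2) and the standard library are available. Lean on these libraries where they do the work, as an engineer would, in place of code of your own. Each camera call takes 0.05 s, during which the arm holds its last target. There are 200 camera calls.

## Working session

There is one attempt and no reset: what is moved stays moved. The work goes in short steps, Python scripts to look and compute and a tool call to move; the robot and the scene stay as the last step left them, time stands still between calls to the robot, and variables do not carry over. Pictures are saved under pics/ and viewed, at most 10 in all, crops included, and the job is handed in when it is done.

Besides the shell and the picture viewer there is one more tool, called after "Call:" in YAML: its name, and indented under it one key for each argument. apply_moves: Moves the arm, as the interface text tells. Its arguments: {"type":"object","properties":{"motion":{"type":"array"},"newtons":{"type":"number"}},"required":["motion"]}

```bash
mkdir -p pics; cat > h.py <<'E'
import numpy as np, cv2
from cell import monitor, eyes, close_job, r
def cloud(c):
    z=c["z_map"]; h,w=z.shape; f=h/2/np.tan(np.radians(c["fovy"])/2)
    v,u=np.mgrid[:h,:w]
    P=np.stack([(u-c["cx"])/f*z,(v-c["cy"])/f*z,z,np.ones_like(z)],-1)@np.array(c["pose"]).T
    P=P[...,:3]; P[z==0]=np.nan
    return P
E
python3 - <<'E'
from h import *
s=monitor.observe(); print(s)
for n in("top","scene"):
    c=eyes.capture(n); np.savez(n+".npz",**c); cv2.imwrite(f"pics/{n}0.png",cv2.resize(c["color"][...,::-1],(800,600)))
    print(n,c["fovy"],np.round(c["pose"],3).tolist())
E
```

```text
{'time': 0.0, 'joint_positions': array([-1.49555825e+00,  2.07402716e-01,  1.54290834e+00, -2.61360393e-05,
        1.39345235e+00, -1.50487945e-01]), 'joint_velocities': array([-0.00055917,  0.00086741,  0.00056188, -0.00039343,  0.00023068,
        0.00064145]), 'tau': array([-1.51527358e-03, -3.70885205e+01, -2.81415278e+01,  6.96565001e-02,
        3.60705738e-02, -1.63697737e-04]), 'tool_pos': array([ 0.12862132, -0.55963614,  0.20432222]), 'orientation': array([-1.08509519e-03,  9.93636882e-01,  1.12625794e-01,  2.79762544e-05]), 'contact_force': array([1.08369279, 0.2707617 , 0.65234252]), 'moment': array([-0.01619739,  0.02001244, -0.0061687 ]), 'grip_force': 0.0, 'grip_width': 0.09392434781624025}
top 49.3458570624854 [[-0.018, -0.999, 0.047, 0.371], [-1.0, 0.018, 0.001, 0.01], [-0.002, -0.047, -0.999, 1.549], [0.0, 0.0, 0.0, 1.0]]
scene 55.23627378560898 [[0.778, 0.451, -0.437, 0.918], [0.628, -0.574, 0.526, -0.598], [-0.014, -0.684, -0.73, 0.919], [0.0, 0.0, 0.0, 1.0]]
```

View pics/top0.png

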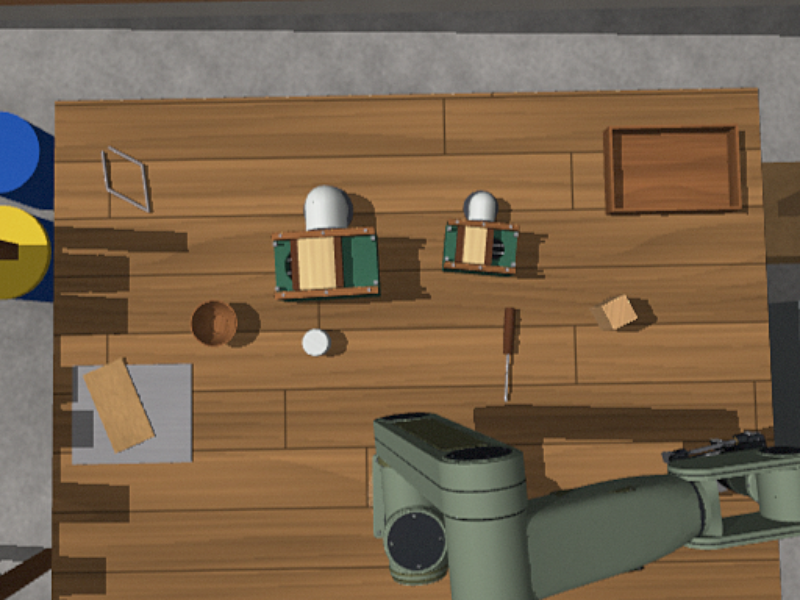

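View pics/scene0.png

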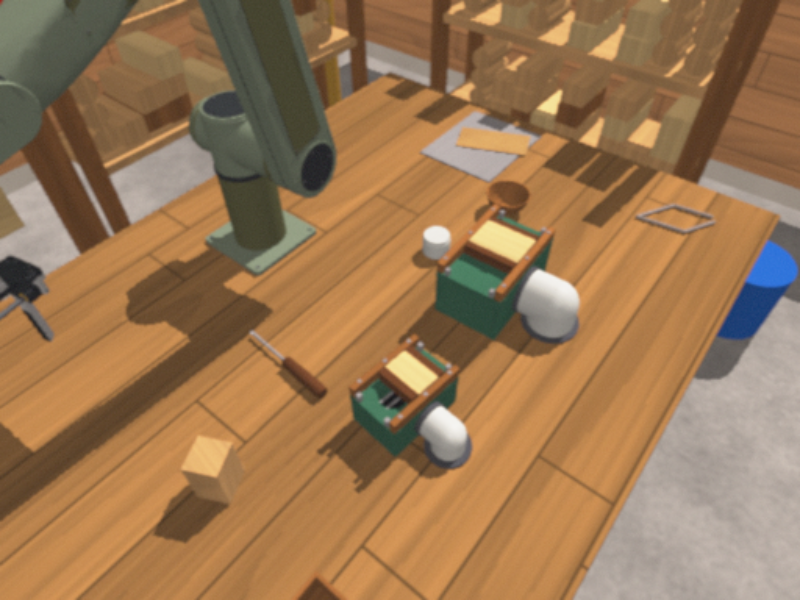

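The top view (800x600) shows the large inlet at (326,264), with its shutter spanning about 291-342 and its mouth on the left (+y). The small inlet is at (482,248), with its shutter left of the mouth. The bowl is at (214,323), the tin at (316,342), the gouge at (509,352) and the blank at (619,312). Both pushes go right, towards world -y.

```bash
cat > m.py <<'E'
from h import *
c=dict(np.load("top.npz")); P=cloud(c)
v,u=np.mgrid[:384,:512]
def fit(name,u0,v0,hw,top,L,W,pan):
    reg=(abs(u-u0)<hw)&(abs(v-v0)<hw)
    Z=P[...,2]
    up=reg&(Z>top+.014)&(Z<top+.045)
    al=reg&(Z>top-.012)&(Z<top+.045)
    rc=cv2.minAreaRect((P[al][:,:2]*1000).astype(np.float32)); print(name,"box rect",rc, "z",np.nanmedian(P[up][:,2]))
    (cx,cy),(a,b),ang=rc
    t=np.radians(ang if a<b else ang+90)   # x axis along short side
    t=(t+np.pi/2)%np.pi-np.pi/2
    R=np.array([[np.cos(t),-np.sin(t)],[np.sin(t),np.cos(t)]])
    q=(P[up][:,:2]-np.array([cx,cy])/1000)@R
    m=q[abs(q[:,0])<W]
    print(" yaw",t," shutter y range",np.percentile(m[:,1],[0,1,50,99,100]).round(4), "n",len(m))
    q2=(P[al][:,:2]-np.array([cx,cy])/1000)@R
    print(" box range",q2.min(0),q2.max(0), " opening large/small from mid", m[:,1].min()/2+m[:,1].max()/2)
    for e in(m[:,1].min(),m[:,1].max()):
        print("  face",(np.array([cx,cy])/1000+R@[0,e]).round(4))
fit("large",209,169,42,.115,.225,.03,.11)
fit("small",308,159,28,.080,.16,.025,.08)
for n,(uu,vv) in dict(bowl=(214,323),tin=(316,342),gh=(511,310),gt=(507,400),blank=(619,312)).items():
    print(n,P[int(vv*.64),int(uu*.64)].round(3))
E
python3 m.py
```

```text
large box rect ((565.2066040039062, 187.16436767578125), (217.97085571289062, 225.3287353515625), 2.382310628890991) z 0.13989101169062623
 yaw 0.04157916427940456  shutter y range [-0.111  -0.108   0.0129  0.1059  0.1103] n 690
 box range [-0.10898533 -0.11266437] [0.10898549 0.11266437]  opening large/small from mid -0.0003835885712738518
  face [0.5698 0.0762]
  face [0.5606 0.2973]
small box rect ((584.2339477539062, -162.7563018798828), (160.43284606933594, 151.07937622070312), 83.8680419921875) z 0.10493340956490227
 yaw -0.10702285683036017  shutter y range [-0.078  -0.0744  0.0149  0.0729  0.0774] n 367
 box range [-0.07553978 -0.0802164 ] [0.07553958 0.08021644]  opening large/small from mid -0.0003152766626977402
  face [ 0.5759 -0.2404]
  face [ 0.5925 -0.0858]
bowl [0.409 0.469 0.002]
tin [0.36  0.218 0.053]
gh [ 0.424 -0.235  0.029]
gt [ 0.214 -0.22   0.018]
blank [ 0.414 -0.464  0.093]
```

```bash
python3 - <<'E'
s=open('m.py').read()
s=s.replace("al=reg&(Z>top-.012)","al=reg&(Z>top+.014)").replace("print(\" yaw\"","m=m[(abs(m[:,1])<L/2)];print(\" hist\",np.histogram(m[:,1],np.arange(-.12,.121,.005))[0]);print(\" yaw\"")
s=s.replace('up=reg','dk=0;up=reg')
open('m.py','w').write(s)
E
python3 m.py
python3 - <<'E'
from h import *
c=dict(np.load("top.npz"));I=c["color"][130:200,165:340,::-1]
cv2.imwrite("pics/crop.png",cv2.resize(I,None,fx=4.5,fy=4.5,interpolation=2))
P=cloud(c)
for row,cols in((169,range(172,246)),(158,range(282,334))):
    print([(k,*(P[row,k]*1000).round().astype(int)[1:]) for k in cols])
E
```

```text
large box rect ((529.2312622070312, 185.4943084716797), (145.3249969482422, 221.88368225097656), 2.3331503868103027) z 0.13989101169062623
 hist [ 0  0  0  0  0  0  0  0  0  0  0  0  0  0  0  0 19 28 27 24 27 25 25 28
 25 27 24 27 26 26 26 30 22 25 24 28 22 28 13  0  0  0  0  0  0  0  0  0]
 yaw 0.04072115619401906  shutter y range [-0.0382 -0.0375  0.0166  0.0712  0.0727] n 576
 box range [-0.07266254 -0.11094183] [0.07266247 0.11094185]  opening large/small from mid 0.017243301654447603
  face [0.5308 0.1473]
  face [0.5263 0.2581]
small box rect ((564.4893798828125, -160.46157836914062), (159.59619140625, 110.39275360107422), 83.68314361572266) z 0.10493340956490227
 hist [ 0  0  0  0  0  0  0  0  0  0  0  0  0  0  0  0  0  0  0 14 23 17 22 19
 22 22 18 21 20 21 19 22 23 21 20  7  0  0  0  0  0  0  0  0  0  0  0  0]
 yaw -0.11024994228126417  shutter y range [-0.0243 -0.0229  0.017   0.0557  0.0564] n 331
 box range [-0.0551964  -0.07979809] [0.05519636 0.07979809]  opening large/small from mid 0.01603241027421549
  face [ 0.5618 -0.1847]
  face [ 0.5707 -0.1044]
bowl [0.409 0.469
[... 4053 characters left out ...]
107)), (315, np.int64(-199), np.int64(-1)), (316, np.int64(-201), np.int64(9)), (317, np.int64(-205), np.int64(8)), (318, np.int64(-209), np.int64(5)), (319, np.int64(-213), np.int64(4)), (320, np.int64(-216), np.int64(9)), (321, np.int64(-220), np.int64(5)), (322, np.int64(-213), np.int64(73)), (323, np.int64(-217), np.int64(75)), (324, np.int64(-219), np.int64(81)), (325, np.int64(-223), np.int64(78)), (326, np.int64(-226), np.int64(80)), (327, np.int64(-230), np.int64(83)), (328, np.int64(-234), np.int64(75)), (329, np.int64(-237), np.int64(81)), (330, np.int64(-240), np.int64(83)), (331, np.int64(-258), np.int64(1)), (332, np.int64(-261), np.int64(4)), (333, np.int64(-265), np.int64(1))]
```

View pics/crop.png

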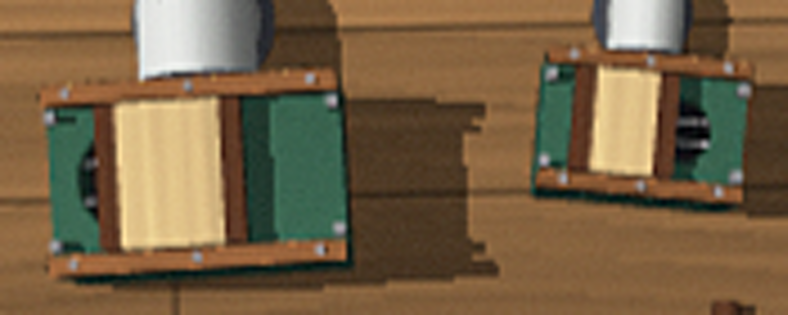

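Both fits match the given sizes: top heights of 0.140 and 0.105, boxes 145 and 110 mm across, panels 110 and 80 mm long. The large shutter is about 30 mm open and needs about 65 mm more. The small one is about 46 mm open.

I'll turn 90° so both closed fingertips push side by side along tool -x.

Call:
apply_moves:
  motion:
    - [0,0,0,-0.173,0]
    - [0,0,0,-0.173,0]
    - [0,0,0,-0.173,0]
    - [0,0,0,-0.173,0]
    - [0,0,0,-0.173,0]
    - [0,0,0,-0.173,0]
    - [0,0,0,-0.173,0]
    - [0,0,0,-0.174,0]
    - [2,4,0,0,0]
    - [3,5,0,0,0]
    - [3,5,0,0,0]
    - [3,5,0,0,0]
  newtons: 20

```text
time: 1.6
tool_pos: [0.3153, -0.4415, 0.205]
orientation: [-0.0, 0.693, 0.721, 0.0]
contact_force: [-0.3, -0.3, -0.8]
grip_width: 0.0003
grip_force: 0.0
```

```bash
cat >> h.py <<'E'
from scipy.spatial.transform import Rotation
L=(np.array([.529,.1855]),.0407); S=(np.array([.5645,-.1605]),-.110)
def delta(box,bx,by,z):
    s=monitor.observe(); w,x,y,zz=s["orientation"]; R=Rotation.from_quat([x,y,zz,w]).as_matrix()
    c,t=box; ax=np.array([np.cos(t),np.sin(t)]); ay=np.array([-ax[1],ax[0]])
    g=np.append(c+bx*ax+by*ay,z); p=s["tool_pos"]; d=p[:2]-c
    e=np.arctan2(ay[1],ay[0])-np.arctan2(R[1,0],R[0,0])
    print("t",s["time"],"tcp",p.round(4),"box xy",(d@ax).round(4),(d@ay).round(4),"need cm",(R.T@(g-p)*100).round(2),"turn",round(-e,4),"tilt",R[:,2].round(3),"F",s["contact_force"].round(1),"w",s["grip_width"].round(4))
E
python3 -c "
from h import *
delta(L,0,.0975,.2)"
```

```text
Traceback (most recent call last):
  File "h.py", line 16, in delta
    print("t",s["time"],"tcp",p.round(4),"box xy",(d@ax).round(4),(d@ay).round(4),"need cm",(R.T@(g-p)*100).round(2),"turn",round(-e,4),"tilt",R[:,2].round(3),"F",s["contact_force"].round(1),"w",s["grip_width"].round(4))
                                                                                                                                                                                                   ^^^^^^^^^^^^^^^^^^^^^
AttributeError: 'float' object has no attribute 'round'
```

Call:
apply_moves:
  motion:
    - [5.7,2,0,0,0]
    - [5.7,2,0,0,0]
    - [5.7,2,0,0,0]
    - [5.7,2,0,0,0]
    - [5.7,2,0,0,0]
    - [5.7,2,0,0,0]
    - [5.7,2,0,0,0]
    - [5.7,2,0,0,0]
    - [5.7,2,0,0,0]
    - [5.7,2,0,0,0]
    - [5.7,2,0,0,0]
    - [5.7,1,0,0,0]

```text
time: 3.1
tool_pos: [0.5169, 0.2517, 0.2049]
orientation: [0.0, 0.693, 0.721, -0.0]
contact_force: [0.2, 0.2, 0.6]
grip_width: 0.0006
grip_force: 0.0
```

```bash
sed -i 's/s\["grip_width"\].round(4)/round(s["grip_width"],4)/' h.py
python3 -c "
from h import *
delta(L,0,.0975,.121)
c=eyes.capture('wrist');cv2.imwrite('pics/w1.png',c['color'][...,::-1]);delta(L,0,.0975,.121)"
```

```text
t 3.1 tcp [0.5169 0.2517 0.2049] box xy -0.0094 0.0666 need cm [3.09 0.94 8.39] turn -0.0006 tilt [-0. -0. -1.] F [0.2 0.2 0.6] w 0.0006
t 3.15 tcp [0.5165 0.2585 0.2048] box xy -0.0095 0.0734 need cm [2.35 0.96 8.39] turn 0.0041 tilt [-0.     0.006 -1.   ] F [-0.3  2.5  0.3] w 0.0002
```

View pics/w1.png

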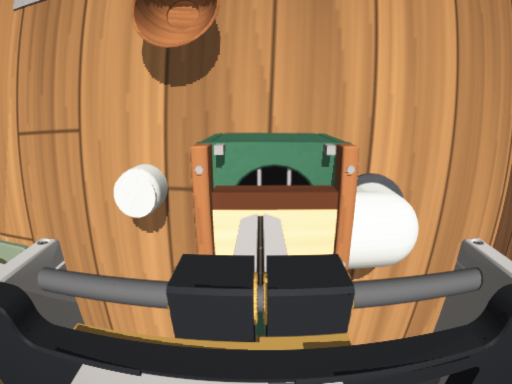

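The wrist view shows the closed fingers above the large shutter at (262,230). Its dark mouth-side edge is at row 195, the open mouth at row 178, and the bowl (175,20) and tin (141,190) are clear. I'll finish the approach and let it settle.

Call:
apply_moves:
  motion:
    - [1.6,0.5,0,0,0]
    - [1.6,0.45,0,0,0]
    - [0,0,0,0,0]
    - [0,0,0,0,0]

```text
time: 3.65
tool_pos: [0.5249, 0.2811, 0.2054]
orientation: [0.0, 0.693, 0.721, -0.0]
contact_force: [-0.8, 0.6, 0.5]
grip_width: 0.0005
grip_force: 0.0
```

```bash
python3 -c "
from h import *
delta(L,0,.0975,.121)
c=eyes.capture('top');P=cloud(c);np.savez('top2.npz',**c)
c=eyes.capture('scene');cv2.imwrite('pics/s1.png',cv2.resize(c['color'][60:260,200:400,::-1],(600,600),interpolation=2))"
```

```text
t 3.65 tcp [0.5249 0.2811 0.2054] box xy -0.0002 0.0957 need cm [0.19 0.02 8.44] turn -0.0019 tilt [-0. -0. -1.] F [-0.8  0.6  0.5] w 0.0005
```

View pics/s1.png

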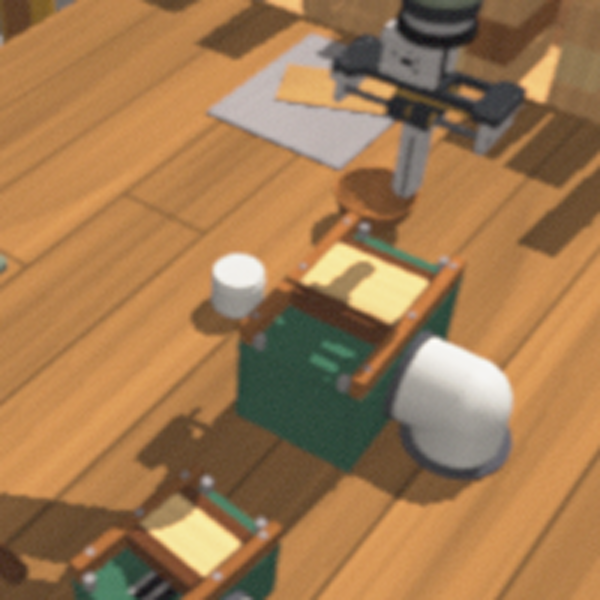

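The scene crop shows the fingers above the +y end of the large box at (408,190), past the panel and clear of the bowl. Descending.

Call:
apply_moves:
  motion:
    - [0.2,0,2,0,0]
    - [0,0,2,0,0]
    - [0,0,2,0,0]
    - [0,0,1.4,0,0]
    - [0,0,0.9,0,0]
    - [0,0,0,0,0]
    - [0,0,0,0,0]

```text
time: 4.62
tool_pos: [0.5254, 0.2843, 0.1233]
orientation: [0.0, 0.693, 0.721, 0.001]
contact_force: [-0.4, -0.4, -0.2]
grip_width: 0.0007
grip_force: 0.0
```

```bash
python3 -c "
from h import *
delta(L,0,.0155,.122)"
```

```text
t 4.625 tcp [0.5254 0.2843 0.1233] box xy 0.0004 0.0989 need cm [-8.34 -0.03  0.12] turn -0.0008 tilt [ 0.001  0.001 -1.   ] F [-0.4 -0.4 -0.2] w 0.0007
```

Call:
apply_moves:
  motion:
    - [-0.8,0,0,0,0]
    - [-0.8,0,0,0,0]
    - [-0.8,0,0,0,0]
    - [-0.8,0,0,0,0]
    - [-0.8,0,0,0,0]
    - [-0.8,0,0,0,0]
    - [-0.8,0,0,0,0]
    - [-0.8,0,0,0,0]
    - [-0.6,0,0,0,0]
    - [-0.5,0,0,0,0]
    - [0,0,0,0,0]

```text
time: 6.0
tool_pos: [0.5273, 0.2081, 0.122]
orientation: [0.0, 0.693, 0.721, -0.001]
contact_force: [-0.2, -0.5, 0.8]
grip_width: 0.0003
grip_force: 0.1
```

```bash
python3 -c "
from h import *
delta(L,0,.0155,.122)"
```

```text
t 6.0 tcp [0.5273 0.2081 0.122 ] box xy -0.0008 0.0226 need cm [-0.71  0.08  0.  ] turn -0.0011 tilt [-0.001 -0.002 -1.   ] F [-0.2 -0.5  0.8] w 0.0003
```

Call:
apply_moves:
  motion:
    - [-0.3,0,0,0,0]
    - [-0.3,0,0,0,0]
    - [-0.1,0,0,0,0]
    - [0,0,0,0,0]

```text
time: 6.5
tool_pos: [0.5275, 0.2021, 0.122]
orientation: [-0.0, 0.693, 0.721, -0.001]
contact_force: [-0.5, 3.1, -2.0]
grip_width: 0.0003
grip_force: 1.2
```

```bash
cat > look.py <<'E'
from h import *
import sys
def span(box,top,hx,L):
    P=cloud(eyes.capture("top")); c,t=box
    q=P[...,:2]-c; ax=np.array([np.cos(t),np.sin(t)]); ay=np.array([-ax[1],ax[0]])
    x=q@ax;y=q@ay;Z=P[...,2]
    k=(abs(x-hx)<.010)&(abs(y)<L/2)&(Z>top+.014)&(Z<top+.035)
    print("panel y",np.percentile(y[k],[1,99]).round(4),k.sum())
span(L,.115,-.04,.225); span(L,.115,.04,.225); span(S,.08,-.025,.16); span(S,.08,.025,.16)
E
python3 look.py; python3 -c "
from h import *
delta(L,0,.0155,.122)"
```

```text
panel y [-0.1089 -0.019 ] 156
panel y [-0.1023 -0.0106] 161
panel y [-0.0535  0.0669] 140
panel y [-0.0749  0.0747] 142
t 6.7 tcp [0.5275 0.2021 0.122 ] box xy -0.0008 0.0166 need cm [-0.11  0.08  0.  ] turn -0.0006 tilt [-0.001 -0.    -1.   ] F [-0.3  2.1 -1.4] w 0.0002
```

Call:
apply_moves:
  motion:
    - [-0.15,0,0,0,0]
    - [-0.15,0,0,0,0]
    - [0,0,0,0,0]

```text
time: 7.08
tool_pos: [0.5275, 0.202, 0.1221]
orientation: [-0.002, 0.693, 0.721, 0.002]
contact_force: [-1.0, 9.3, -3.5]
grip_width: 0.0004
grip_force: 4.9
```

```bash
python3 -c "
from h import *
delta(L,0,.0155,.122)"
```

```text
t 7.075 tcp [0.5275 0.202  0.1221] box xy -0.0008 0.0166 need cm [-0.11  0.08  0.01] turn -0.0008 tilt [-0.001  0.006 -1.   ] F [-1.   9.3 -3.5] w 0.0004
```

The TCP stalled at box y = 0.0166 while the force rose to 9 N, so the large shutter is on its open stop. I'll back off, lift and cross to the small inlet.

Call:
apply_moves:
  motion:
    - [1,0,0,0,0]
    - [1.3,0,0,0,0]
    - [0,0,-3,0,0]
    - [0,0,-3,0,0]
    - [0,0,-2.5,0,0]
    - [-5,0.6,0,0,0]
    - [-5,0.6,0,0,0]
    - [-5,0.6,0,0,0]
    - [-5,0.6,0,0,0]
    - [-5,0.6,0,0,0]
    - [-5,0.4,0,0.151,0]
    - [0,0,0,0,0]

```text
time: 8.57
tool_pos: [0.5737, -0.0798, 0.2077]
orientation: [0.001, 0.747, 0.665, -0.0]
contact_force: [0.0, 0.9, -0.8]
grip_width: 0.0004
grip_force: 0.0
```

```bash
python3 look.py; python3 -c "
from h import *
delta(S,0,.083,.087)
c=eyes.capture('wrist');cv2.imwrite('pics/w2.png',c['color'][...,::-1])
c=eyes.capture('scene');cv2.imwrite('pics/s2.png',cv2.resize(c['color'][110:310,200:400,::-1],(600,600),interpolation=2))"
```

```text
panel y [-0.1075  0.0997] 205
panel y [-0.1061  0.0126] 195
panel y [-0.0736  0.0401] 55
panel y [-0.0772  0.0298] 23
t 8.775 tcp [ 0.5731 -0.0751  0.2075] box xy -0.0008 0.0858 need cm [-0.28  0.08 12.05] turn 0.0008 tilt [-0.  0. -1.] F [-0.1  1.1 -0.2] w 0.0005
```

View pics/s2.png

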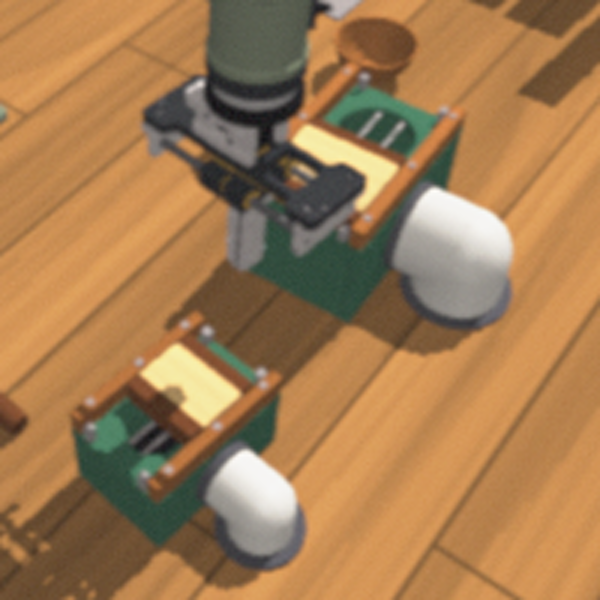

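View pics/w2.png

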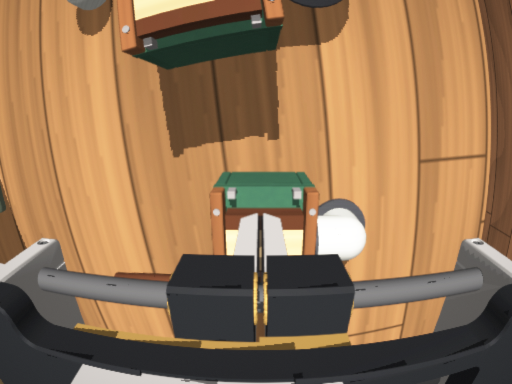

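The scene crop shows the large mouth fully uncovered at (380,130). The wrist view has the fingers centred over the small inlet's +y end, with its dark edge at row 217 and columns 225-303. Descending.

Call:
apply_moves:
  motion:
    - [0,0,3,0,0]
    - [0,0,3,0,0]
    - [0,0,2.5,0,0]
    - [0,0,1.5,0,0]
    - [0,0,1.2,0,0]
    - [0,0,0.8,0,0]
    - [0,0,0,0,0]
    - [0,0,0,0,0]

```text
time: 9.88
tool_pos: [0.5739, -0.0765, 0.0882]
orientation: [0.001, 0.745, 0.667, 0.0]
contact_force: [0.9, -0.4, -0.1]
grip_width: 0.0002
grip_force: 0.0
```

```bash
python3 -c "
from h import *
delta(S,0,.019,.087)"
```

```text
t 9.875 tcp [ 0.5739 -0.0765  0.0882] box xy 0.0001 0.0846 need cm [-6.56 -0.    0.12] turn -0.001 tilt [ 0.001 -0.    -1.   ] F [ 0.9 -0.4 -0.1] w 0.0002
```

Call:
apply_moves:
  motion:
    - [-0.8,0,0,0,0]
    - [-0.8,0,0,0,0]
    - [-0.8,0,0,0,0]
    - [-0.8,0,0,0,0]
    - [-0.8,0,0,0,0]
    - [-0.8,0,0,0,0]
    - [-0.6,0,0,0,0]
    - [-0.5,0,0,0,0]
    - [-0.3,0,0,0,0]
    - [-0.3,0,0,0,0]
    - [0,0,0,0,0]

```text
time: 11.25
tool_pos: [0.5659, -0.1411, 0.0874]
orientation: [0.0, 0.745, 0.667, -0.0]
contact_force: [1.3, 2.1, 2.0]
grip_width: 0.0005
grip_force: 0.9
```

```bash
python3 -c "
from h import *
delta(S,0,.019,.087)"
```

```text
t 11.25 tcp [ 0.5659 -0.1411  0.0874] box xy -0.0007 0.0194 need cm [-0.04  0.07  0.04] turn -0.001 tilt [-0. -0. -1.] F [1.3 2.1 2. ] w 0.0005
```

Call:
apply_moves:
  motion:
    - [-0.2,0,0,0,0]
    - [-0.2,0,0,0,0]
    - [0,0,0,0,0]

```text
time: 11.62
tool_pos: [0.5659, -0.1411, 0.0874]
orientation: [-0.002, 0.745, 0.667, 0.002]
contact_force: [2.5, 10.9, 3.4]
grip_width: 0.0005
grip_force: 5.6
```

```bash
python3 -c "
from h import *
delta(S,0,.019,.087)"
```

```text
t 11.625 tcp [ 0.5659 -0.1411  0.0874] box xy -0.0008 0.0194 need cm [-0.04  0.08  0.04] turn -0.001 tilt [ 0.     0.006 -1.   ] F [ 2.5 10.9  3.4] w 0.0005
```

It stalled again, at 11 N, so the small shutter is on its shut stop. I'll back off, lift and move clear.

Call:
apply_moves:
  motion:
    - [1,0,0,0,0]
    - [1.3,0,0,0,0]
    - [0,0,-4,0,0]
    - [0,0,-5,0,0]
    - [0,0,-5,0,0]
    - [-5,-2,0,0,0]
    - [-5,-2,0,0,0]
    - [-5,-2,0,0,0]
    - [-5,-2,0,0,0]
    - [-5,-2,0,0,0]
    - [0,0,0,0,0]
    - [0,0,0,0,0]

```text
time: 13.12
tool_pos: [0.4409, -0.3588, 0.2271]
orientation: [-0.001, 0.745, 0.667, 0.0]
contact_force: [0.1, 1.2, -0.3]
grip_width: 0.0004
grip_force: 0.0
```

```bash
python3 look.py; python3 -c "
from h import *
delta(S,0,.019,.087)
c=eyes.capture('top');cv2.imwrite('pics/t3.png',cv2.resize(c['color'][90:290,110:430,::-1],(800,500),interpolation=2))"
```

```text
panel y [-0.1078  0.1006] 204
panel y [-0.106   0.1054] 194
panel y [-0.0716  0.0519] 135
panel y [-0.0768  0.0747] 141
t 13.325 tcp [ 0.4417 -0.358   0.2274] box xy -0.1003 -0.2098 need cm [22.87 10.06 14.04] turn 0.0012 tilt [-0.  0. -1.] F [-1.1  0.1 -0.6] w 0.0006
```

View pics/t3.png

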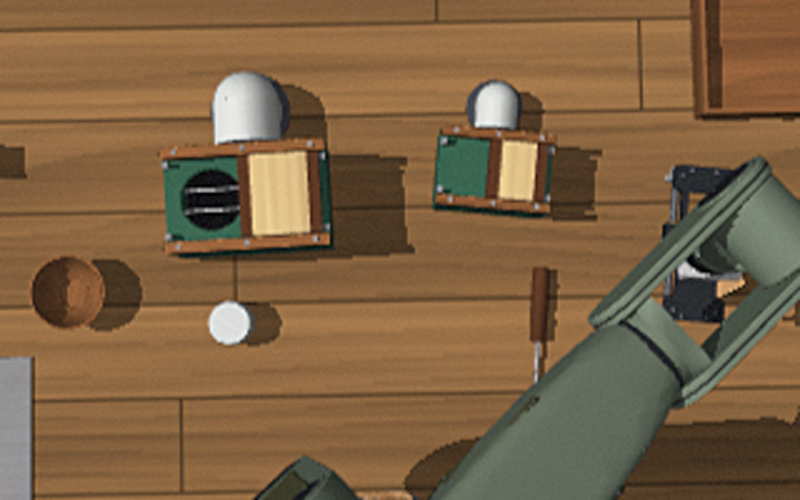

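The large mouth (212,198) is fully uncovered and its panel is at the right end. The small panel (518,170) fully covers its mouth. The bowl, tin and gouge haven't moved, and the arm is clear at z = 0.23. Handing in.

```bash
python3 -c "
from h import *
print(close_job())"
```

```text
the job is handed in; nothing more can be done
None
```

I pushed the large shutter fully open, then the small one fully shut (each stalled firmly on its stop); I disturbed nothing else that I could see (the arm hid the blank in the last picture), the arm finished clear, and I handed the job in at about 13 s with no verdict returned.

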